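# Fit the divider and load the parts tray into its bay

### The job

Take the divider that fits the parts tray (full tray width, no taller than the tray's crossbar) from the rack, stand it on edge in the tray's slot while the tray is still in its tote, and let go. Then lift the tray level by its crossbar, set it on the table with its front end about 3 cm inside the bay's mouth, and let go. Then take it by the pull at its rear and slide it fully home, its rear wall flush with the mouth and the divider still standing, leaving the other two plates in the rack and everything else on the table undisturbed.

Things in the scene. Friction and masses are not known exactly. Their poses are not given: they have to be found in the camera images.
- bay: fixed white loading bay with a roof and a grey head on top at the rear. Origin on the table, middle of the inside; +x is the way in. Mouth at x = -90 mm, rigid stop wall at x = +90, inner side walls at y = +-52, open height 52 (the table is its floor), roof top at 58; head from x = 36 to 96, up to 118.
- bay_mouth (a point): middle of the mouth at table height; axes as the bay's. From the mouth a steel fence 24 high continues the +y side wall straight out by 65 mm; on the -y side a short flare, 24 high, opens outward over 24 mm. The walls guide the tray.
- tray: loose aluminium tray, 180 long (x) x 100 wide (y), walls 4 thick and 30 high, floor 4 thick, about 0.35 kg (varies). Origin: centre of its underside; +x is its front end, which enters the bay. A crossbar 10 thick stands across its middle (x = 0) up to z = 46; the pull sticks out at -x. When home, its origin and axes coincide with the bay's. It starts in the tote.
- tray_bar (a point): top middle of the crossbar, tray axes, 46 above the underside
- tray_slot (a point): middle of the divider slot at the tray's inner floor, 54 mm behind the crossbar; axes as the tray's. The slot is 9 wide (along x), formed by a pair of ribs on each side wall, 26 high and reaching 8 in from the wall; 92 between the walls, 76 between the ribs. The divider stands across it, along y.
- tray_pull (a point): top middle of the rear pull, an upright tab 12 thick (y), 24 long (x, from -90 to -114 of the tray) from z = 6 to 44
- pull: the rear pull as part of the tray (rigidly fixed); its origin and axes are the tray's
- tote: fixed shallow grey tote in which the tray lies, 232 x 130 outside, walls 4 thick and 32 high, floor 4; origin at the centre of its underside, x along its length
- rack: fixed dark steel rack, 130 (x) x 116 (y), base 8 thick, three grooves running along y at x = -40, 0 and +40, 8 wide, ridges up to z = 26
- divider: the divider that fits: loose aluminium plate standing in a groove, 5 thick (x), 88 wide (y), 40 high (z), 48 g; origin at the middle of its lower edge. Which groove it stands in varies.
- plate_short: a similar plate, too short for the tray: 5 x 62 x 40 high, origin at the middle of its lower edge
- plate_tall: a similar plate, too tall: 5 x 88 x 62 high, origin at the middle of its lower edge
- oil_bottle: bystander, leave alone: white plastic bottle with black cap, 54 mm across, 160 high
- grease_jar: bystander, leave alone: clear jar, 60 mm across, 70 high
- tape_roll: bystander, leave alone: roll of tape lying flat, 90 mm across, 36 high
- screwdriver: bystander, leave alone: screwdriver lying down
- mug: bystander, leave alone: blue mug, about 80 mm across, 90 high, handle at its +y
- carton: bystander, leave alone: small cardboard carton, 70 x 110 x 60 high
- wrench: bystander, leave alone: wrench lying down

How it is judged:
By the outcome, as a careful person would: the job done as asked, in the order asked, and still so for the second after the job is handed in, with the robot touching nothing.
It also fails if it takes over 67 s, if anything falls off the work surface, if the arm or the gripper's body presses on something with over 40 N, if the wrist force passes 120 N, or if a joint passes its speed limit or range.

### The arm

A 7-joint arm with a two-finger parallel gripper is mounted at the origin on the work surface. World frame = base frame: x ahead of the robot, y to its left, z up, the work surface at z = 0. Lengths are in m, angles in rad, forces in N, time in s.
With the tool pointing down it reaches from about 0.4 to 0.85 m from the base axis. Payload 10.4 kg.
Tool frame: the origin (TCP) lies between the finger pads; the fingertips stand 17 mm ahead of it and the grasp point (between the pads) lies 2 mm behind it; z points along the fingers, y is the line along which they close (so a half turn about z gives the same grasp; the last joint's range is limited). The gripper opens to 87 mm and grips with 3 to 60 N. Pads are 19 mm wide; open, the fingers measure 117 mm over their backs; the gripper's body (75 mm by 190 mm) begins 51 mm behind the grasp point.
Start: joints at [-1.347, 0.332, -0.065, 1.46, 0.022, 1.35, -0.088], TCP at [0.153, 0.606, 0.24] pointing down, gripper open.
Joint ranges: [-2.6, 2.6], [-0.5, 2.12], [-1.47, 1.34], [0.16, 2.42], [-1.27, 4.41], [0.06, 2.06], [-2.6, 2.6]. Speed limits (rad/s): [2.22, 2.22, 2.79, 2.79, 3.14, 3.14, 3.14].

### API

Orientations are given as a 3x3 rotation matrix whose columns are the frame's x, y, z axes.
In Python, from rig import arm, optics, ticket gives the robot as it stands (arm), with the cameras (optics) and the job (ticket).
- The arm moves only by the shell command python3 inch.py 'ROWS' [FORCE]. ROWS is a JSON list that holds a single list of rows (three levels of brackets), with 1 to 20 rows, each of 7 numbers: the finger opening in m, then dx, dy, dz in m, then a rotation vector rx, ry, rz in rad; each row is the pose to reach, as a shift and turn from the pose commanded when the command began, along the tool's axes at that moment; what a row does not reach only later rows make up. A row lasts 1/10 s, in which the tool goes at most 0.05 m and 0.15 rad, less where a joint would pass 70% of its speed; a pose out of reach is approached as far as the arm can. The fingers move at their own pace and stop on an object; FORCE is the grip in N (left out, the last holds). Time passes only in rows, so rows that do not move let the fingers close. It prints the time, the measured TCP pose, the force, the opening and the grip force at its end. Input that does not fit is refused with a message, and nothing moves.
- arm.sense(): the state, without advancing time (a new reading comes with each control period).
- optics.capture(name): name is "scene" or "top" or "wrist"; returns the picture (420x560x3 uint8, blue, green, red); there is no depth.
- optics.get_calibration(name): a dict with "fx", "fy", "cx", "cy" (pixels), "R" (3x3) and "t" (3): a world point X has camera coordinates R X + t. Camera axes: x right, y down, z forward; pixel columns grow to the right and rows downward; lengths in m; the calibration is good to about 2 mm. The wrist camera is an equidistant fisheye: a pixel r from the principal point sees the ray r / f radians off the axis. A picture is of the moment at which its call begins: read the wrist's pose just before it. get_calibration takes no time and is no camera call; for the wrist camera it gives the pose at the moment of the call.
- ticket.close_job(): hands the job in; it is judged then, once.
The state is a dict: "time_s": time; "joints": joint angles; "joint_vel": joint speeds; "joint_torque": joint torques, N m; "ee_pos": TCP position; "eef_rot": TCP orientation; "ft_force": force on the tool from outside, world axes, zero at the start; "wrist_torque": the same for the moment, N m; "grip_width": finger opening in m; "gripper_force": force on a finger pad.
Only numpy, scipy, OpenCV 4.12 (cv2) and the standard library are available. Lean on these libraries where they do the work, as an engineer would, in place of code of your own. Each camera call takes 0.05 s, during which the arm holds its last target. There are 200 camera calls.

## Working session

There is one attempt and no reset: what is moved stays moved. The work goes in short steps, Python scripts to look and compute and a shell command to move; the robot and the scene stay as the last step left them, time stands still between calls to the robot, and variables do not carry over. Pictures are saved under pics/ and viewed, at most 10 in all, crops included, and the job is handed in when it is done.

```bash
ls; mkdir -p pics
python3 - <<'E'
from rig import arm, optics, ticket
import cv2,numpy as np
for n in ["scene","top"]:
    im=optics.capture(n); cv2.imwrite(f"pics/{n}0.png",im)
    c=optics.get_calibration(n); print(n,c)
s=arm.sense();print(s['time_s'],s['ee_pos'],s['eef_rot'],s['ft_force'])
a=cv2.imread("pics/scene0.png");b=cv2.imread("pics/top0.png")
E
```

```text
inch.py
pics
rig.py
scene {'fx': 520.1629769954584, 'fy': 520.1629769954584, 'cx': 280.73709628480947, 'cy': 206.47559871162284, 'R': array([[ 0.68901119,  0.72469674,  0.00884431],
       [ 0.62046416, -0.58351677, -0.5239584 ],
       [-0.37455014,  0.36650078, -0.85169793]]), 't': array([-0.33806484, -0.32502725,  1.64912269])}
top {'fx': 388.0622452037899, 'fy': 388.0622452037899, 'cx': 275.1468714582331, 'cy': 216.28604173089164, 'R': array([[-2.31553976e-02, -9.99731447e-01, -9.28200623e-04],
       [-9.98275789e-01,  2.31717542e-02, -5.39306941e-02],
       [ 5.39377189e-02, -3.22186457e-04, -9.98544250e-01]]), 't': array([-0.04173473,  0.52487486,  1.2517058 ])}
0.1 [0.15262731 0.60575741 0.23884536] [[-9.69699907e-01  2.44299074e-01 -2.29633241e-04]
 [ 2.44299171e-01  9.69699157e-01 -1.20846487e-03]
 [-7.25516884e-05 -1.22794748e-03 -9.99999243e-01]] [ 0.56199184 -0.70710022  0.20280746]
```

View pics/scene0.png

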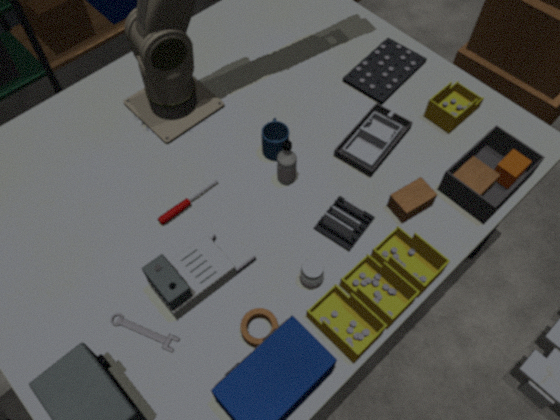

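View pics/top0.png

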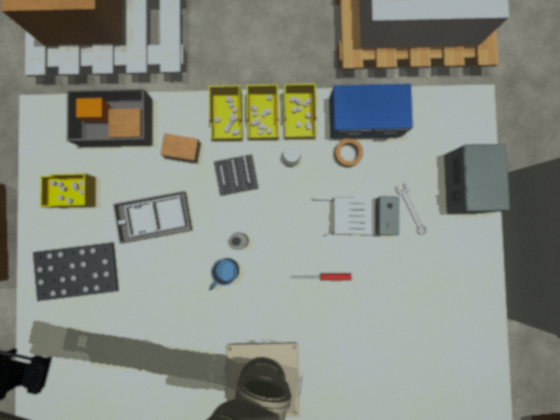

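The scene shows the tote with the tray at about (373,140), the rack at (345,222) and the bay at (195,275). In the top view the tote is at (153,216) with the pull on its left, the rack at (236,174), and the bay at (365,216) with its mouth to the left and the fence at row 200.

```bash
cat > h.py <<'E'
from rig import arm, optics, ticket
import cv2,numpy as np
from scipy.spatial.transform import Rotation as Ro
def ray(c,uv,fish):
    u=(np.array(uv,float)-[c['cx'],c['cy']])/[c['fx'],c['fy']]
    if fish:
        r=np.hypot(*u); d=np.array([*(u/max(r,1e-9)*np.sin(r)),np.cos(r)])
    else: d=np.array([*u,1])
    R=np.array(c['R']); d=R.T@d
    return -R.T@np.array(c['t']), d/np.linalg.norm(d)
def onz(c,uv,z,fish=False):
    o,d=ray(c,uv,fish); return o+d*(z-o[2])/d[2]
def proj(c,X,fish=False):
    p=np.array(c['R'])@X+c['t']
    if fish:
        th=np.arctan2(np.hypot(p[0],p[1]),p[2]); q=p[:2]/np.hypot(p[0],p[1])*th
    else: q=p[:2]/p[2]
    return q*[c['fx'],c['fy']]+[c['cx'],c['cy']]
def tri(obs):  # list of (c,uv,fish)
    A=np.zeros((3,3));b=np.zeros(3)
    for c,uv,f in obs:
        o,d=ray(c,uv,f);P=np.eye(3)-np.outer(d,d);A+=P;b+=P@o
    X=np.linalg.solve(A,b)
    return X,[float(np.linalg.norm(proj(c,X,f)-uv)) for c,uv,f in obs]
def go(target,yaw=None,fromcmd=None):
    """tool-frame shift & rotvec to reach target with tool down and tool y axis at world yaw"""
    s=arm.sense();R=np.array(s['eef_rot']);d=R.T@(np.array(target)-s['ee_pos'])
    rv=np.zeros(3)
    if yaw is not None:
        best=None
        for k in (0,np.pi):
            y=np.array([np.cos(yaw+k),np.sin(yaw+k),0]);z=np.array([0,0,-1.]);x=np.cross(y,z)
            r=Ro.from_matrix(R.T@np.c_[x,y,z]).as_rotvec()
            if best is None or np.linalg.norm(r)<np.linalg.norm(best): best=r
        rv=best
    print('go d',d.round(4),'rv',rv.round(4),'j7',round(float(s['joints'][6]),3),'t',s['time_s'])
E
python3 - <<'E'
from h import *
t=optics.get_calibration("top")
for n,p in dict(rack=(236,174),tray=(155,216),bay=(365,216),pull=(120,222),mouth=(333,216)).items(): print(n,onz(t,p,.03).round(3))
w=optics.get_calibration("wrist");s=arm.sense();R=np.array(s['eef_rot']);Rw=np.array(w['R'])
print(w['fx'],w['cx'],w['cy']); print("cam in tool",R.T@(-Rw.T@w['t']-s['ee_pos'])); print("axes in tool",(R.T@Rw.T).round(3))
go([.57,.13,.30],0)
E
python3 inch.py '[[[0.087, -0.115, -0.05, 0, 0, 0, -0.1], [0.087, -0.23, -0.1, 0, 0, 0, -0.2], [0.087, -0.345, -0.15, 0, 0, 0, -0.3], [0.087, -0.46, -0.2, 0, 0, 0, -0.4], [0.087, -0.46, -0.2, 0, 0, 0, -0.4], [0.087, -0.46, -0.2, 0, 0, 0, -0.4], [0.087, -0.46, -0.2, 0, 0, 0, -0.4], [0.087, -0.46, -0.2, 0, 0, 0, -0.4], [0.087, -0.46, -0.2, 0, 0, 0, -0.4], [0.087, -0.46, -0.2, 0, 0, 0, -0.4], [0.087, -0.46, -0.2, 0, 0, 0, -0.4], [0.087, -0.46, -0.2, 0, 0, 0, -0.4], [0.087, -0.46, -0.2, 0, 0, 0, -0.4], [0.087, -0.46, -0.2, 0, 0, 0, -0.4]]]' 10
cat > look.py <<'E'
import sys,pickle
from h import *
n=sys.argv[1];c=optics.get_calibration("wrist");im=optics.capture("wrist")
cv2.imwrite(f"pics/{n}.png",im);pickle.dump(c,open(f"{n}.pkl","wb"));s=arm.sense()
print(s['time_s'],s['ee_pos'].round(4),s['eef_rot'].round(3).tolist())
E
python3 look.py w1
```

```text
time_s: 1.5
ee_pos: [0.5487, 0.3013, 0.2395]
eef_rot: [[-0.988, -0.155, -0.001], [-0.155, 0.988, 0.001], [0.0, 0.001, -1.0]]
ft_force: [0.5, 1.3, -0.6]
grip_width: 0.0871
gripper_force: 0.0
1.55 [0.5488 0.3012 0.2396] [[-0.988, -0.155, -0.0], [-0.155, 0.988, 0.001], [0.0, 0.001, -1.0]]
```

```bash
python3 inch.py '[[[0.087, -0.01, -0.05, 0, 0, 0, 0], [0.087, -0.02, -0.1, 0, 0, 0, 0], [0.087, -0.03, -0.15, 0, 0, 0, 0], [0.087, -0.04, -0.19, 0, 0, 0, 0], [0.087, -0.04, -0.19, 0, 0, 0, 0], [0.087, -0.04, -0.19, 0, 0, 0, 0]]]'
python3 look.py w2; python3 -c "
import cv2
for n in ('w1','w2'): cv2.imwrite(f'pics/{n}b.png',cv2.resize(cv2.imread(f'pics/{n}.png'),(800,600),interpolation=cv2.INTER_CUBIC))"
```

```text
time_s: 2.15
ee_pos: [0.6184, 0.1178, 0.2396]
eef_rot: [[-0.988, -0.151, 0.0], [-0.151, 0.988, 0.0], [-0.0, 0.0, -1.0]]
ft_force: [0.1, 1.0, 0.9]
grip_width: 0.087
gripper_force: 0.0
2.2 [0.618  0.1195 0.2395] [[-0.988, -0.154, -0.0], [-0.154, 0.988, 0.001], [0.0, 0.001, -1.0]]
```

View pics/w1b.png

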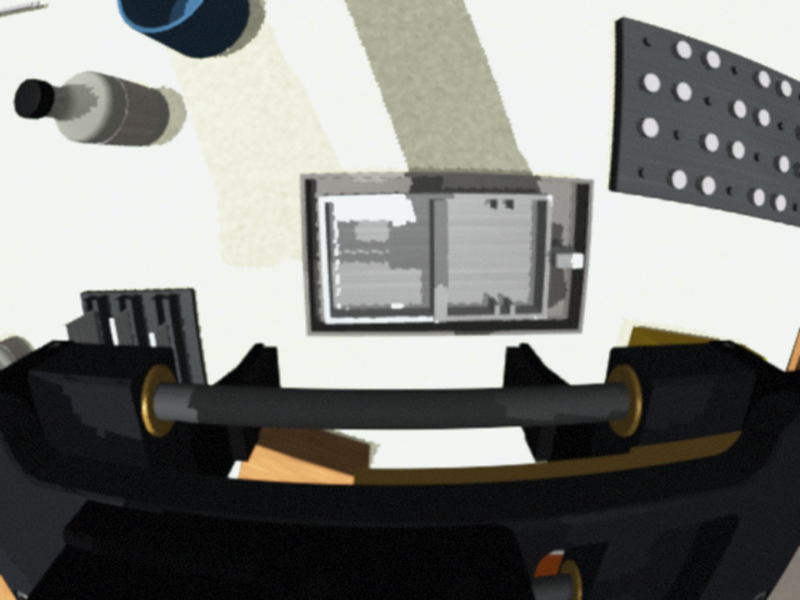

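View pics/w2b.png

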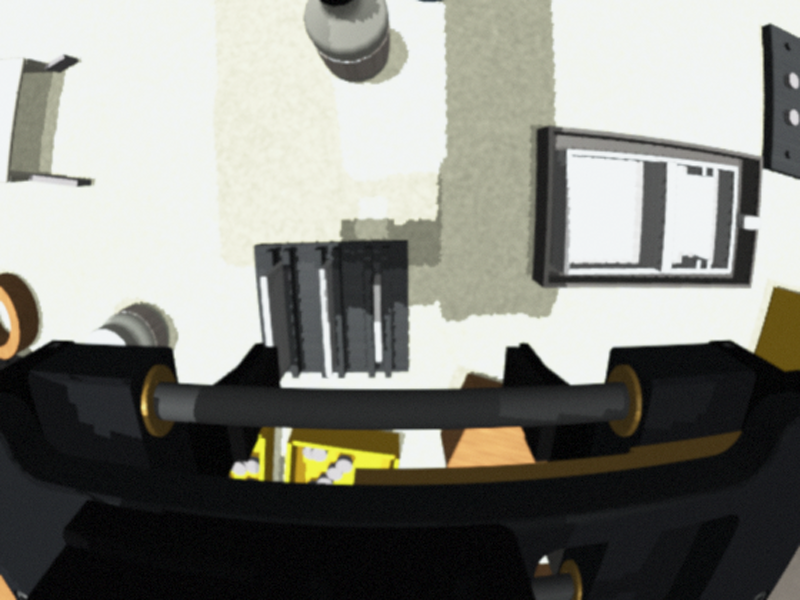

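w1 shows the tray in its tote: crossbar at (438,260), slot ribs at (500,203) and (497,300), and the pull at (572,261). In w2 the rack is at (330,310), with plates in its grooves at columns 265, 325 and 377. I need zoomed crops to tell which plate is which.

```bash
python3 -c "
import cv2,numpy as np
C=np.zeros((600,800,3),np.uint8)
def put(f,x,y,w,h,k,ox,oy):
    a=cv2.resize(cv2.imread(f)[y:y+h,x:x+w],None,fx=k,fy=k,interpolation=cv2.INTER_CUBIC);C[oy:oy+a.shape[0],ox:ox+a.shape[1]]=a
put('pics/w2.png',172,160,120,110,3,0,0)
put('pics/scene0.png',310,190,70,64,5,400,0)
put('pics/w1.png',205,115,220,125,2,0,335)
put('pics/w1.png',40,195,110,60,3,445,340)
cv2.imwrite('pics/m1.png',C)"
```

```text
(no output)
```

View pics/m1.png

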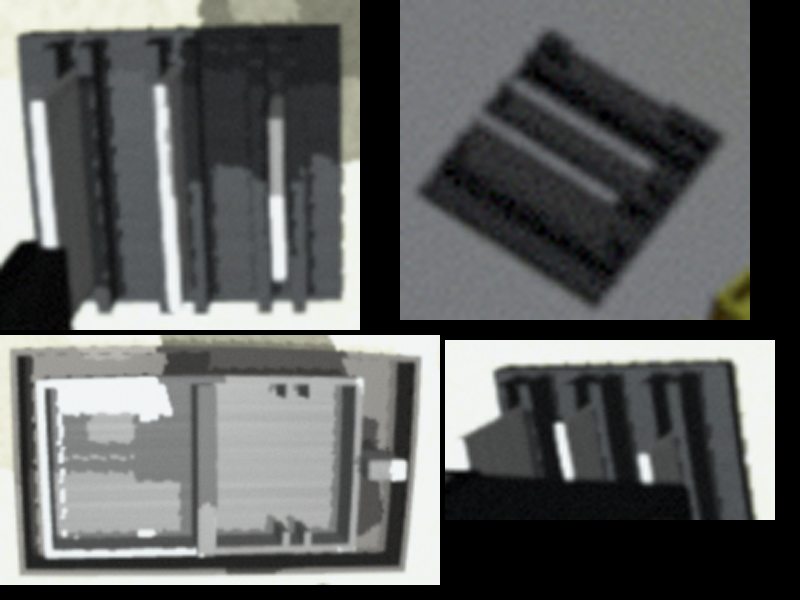

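```bash
cat >> h.py <<'E'
import pickle
L=lambda n:pickle.load(open(n+'.pkl','rb'))
E
python3 - <<'E'
from h import *
a,b=L('w1'),L('w2');g=lambda p,x,y,ox,oy,k:(x+(p[0]-ox)/k,y+(p[1]-oy)/k)
A=lambda p:g(p,40,195,445,340,3);B=lambda p:g(p,172,160,0,0,3);T=lambda p:g(p,205,115,0,335,2)
for n,p,q in (('mid',(561.5,424),(160,86)),('short',(643,455),(275,117)),('tall',(468,437),(38,100)),('rackcorner R',(735,363),(338,27)),('rackcorner L',(498,371),(22,37))):
    X,e=tri([(a,A(p),1),(b,B(q),1)]);print(n,X.round(4),np.round(e,2))
for z,n,p,q in ((.048,'mid',(160,86),(175,309)),(.048,'short',(275,117),(278,280)),(.008,'rack left edge',(22,37),(0,0)),(.026,'rack R edge',(338,27),(341,297))):
    P,Q=onz(b,B(p),z,1),onz(b,B(q),z,1);print(n,P.round(4),Q.round(4),np.linalg.norm(P-Q).round(4),'ang',np.degrees(np.arctan2(*(Q-P)[1::-1])).round(2))
# tray from w1 crop and w2 (800x600 view coords)
W=lambda p:(p[0]*.7,p[1]*.7)
for n,p,q in (('bar -y end(near)',(205,383),None),('bar far',(208,553),None),('pull rear',(405,469),None),('front near',(37,378),None),('front far',(45,556),None),('rear near',(362,379),None),('rear far',(352,552),None)):
    z=.034 if 'bar' not in n and 'pull' not in n else (.05 if 'bar' in n else .048)
    print(n,onz(a,T(p),z,1).round(4))
print('tote corners',[onz(a,T(p),.032,1).round(3).tolist() for p in ((12,350),(421,357),(405,572),(20,576))])
print('bay fence/flare tips', [onz(b,W(p),.024,1).round(3).tolist() for p in ((92,182),(78,60))])
E
```

```text
mid [0.6229 0.0676 0.0432] [0.09 0.1 ]
short [0.6275 0.1102 0.0466] [0.32 0.36]
tall [0.6304 0.0272 0.0597] [0.16 0.2 ]
rackcorner R [ 0.5989  0.1299 -0.0037] [0.16 0.18]
rackcorner L [0.6195 0.0041 0.0044] [0.06 0.06]
mid [0.6217 0.0681 0.048 ] [0.7064 0.083  0.048 ] 0.086 ang 10.0
short [0.6268 0.11   0.048 ] [0.6883 0.12   0.048 ] 0.0623 ang 9.2
rack left edge [0.6188 0.0051 0.008 ] [ 0.605  -0.0056  0.008 ] 0.0174 ang -142.04
rack R edge [0.5947 0.1282 0.026 ] [0.7011 0.1467 0.026 ] 0.1081 ang 9.86
bar -y end(near) [0.4871 0.3283 0.05  ]
bar far [0.5764 0.346  0.05  ]
pull rear [0.5125 0.4477 0.048 ]
front near [0.4985 0.2405 0.034 ]
front far [0.5973 0.2574 0.034 ]
rear near [0.4688 0.4167 0.034 ]
rear far [0.5679 0.4333 0.034 ]
tote corners [[0.485, 0.224, 0.032], [0.449, 0.451, 0.032], [0.576, 0.472, 0.032], [0.612, 0.244, 0.032]]
bay fence/flare tips [[0.576, -0.155, 0.024], [0.464, -0.19, 0.024]]
```

Measured: the middle plate is the divider. It is about 87 mm wide, its top is at about 45 mm, and it lies at 10° in world. The left plate's top is at about 60 mm (plate_tall) and the right one is 62 mm wide (plate_short). The tray centre is about (0.533, 0.337), with its x axis at -80.4° and a length of 179 mm.

```bash
python3 -c "
from h import *
go([.6645,.0757,.047],np.radians(99.9))"
```

```text
go d [-0.0392 -0.0506  0.1925] rv [ 0.0009 -0.0001 -0.0182] j7 1.529 t 2.2
```

```bash
python3 inch.py '[[[0.03, -0.02, -0.025, 0.03, 0, 0, -0.018], [0.03, -0.039, -0.0506, 0.06, 0, 0, -0.018], [0.03, -0.039, -0.0506, 0.1, 0, 0, -0.018], [0.03, -0.039, -0.0506, 0.125, 0, 0, -0.018], [0.03, -0.039, -0.0506, 0.13, 0, 0, -0.018], [0.03, -0.039, -0.0506, 0.13, 0, 0, -0.018], [0.03, -0.039, -0.0506, 0.13, 0, 0, -0.018]]]' 20
python3 -c "
from h import *
go([.6645,.0757,.047],np.radians(99.9))"; python3 look.py w3; python3 -c "
import cv2
cv2.imwrite('pics/w3b.png',cv2.resize(cv2.imread('pics/w3.png')[100:310,140:420],None,fx=2.8,fy=2.8,interpolation=cv2.INTER_CUBIC))"
```

```text
time_s: 2.9
ee_pos: [0.6655, 0.0753, 0.1115]
eef_rot: [[-0.985, -0.172, 0.003], [-0.172, 0.985, 0.001], [-0.003, 0.0, -1.0]]
ft_force: [0.1, -0.2, 0.6]
grip_width: 0.039
gripper_force: 0.0
go d [0.0011 0.0005 0.0645] rv [ 0.0005  0.0026 -0.0001] j7 1.663 t 2.9
2.95 [0.6656 0.075  0.1117] [[-0.985, -0.171, 0.003], [-0.171, 0.985, 0.001], [-0.003, 0.0, -1.0]]
```

View pics/w3b.png

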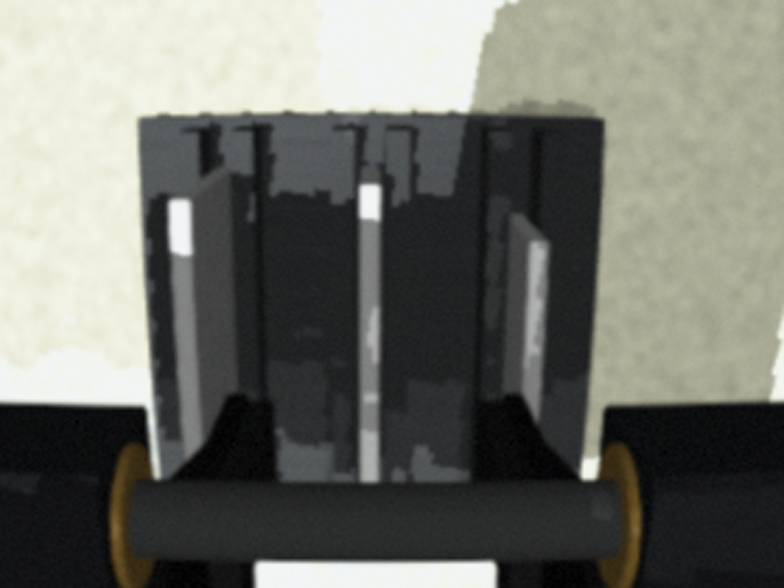

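The divider is centred at column 370, between the fingers, with plate_tall on the left and plate_short on the right. I'll descend and grip.

```bash
python3 inch.py '[[[0.03, 0.001, 0, 0.0, 0, 0, 0], [0.03, 0.001, 0, 0.03, 0, 0.002, 0], [0.03, 0.001, 0, 0.05, 0, 0.002, 0], [0.03, 0.001, 0, 0.062, 0, 0.002, 0], [0.03, 0.001, 0, 0.0645, 0, 0.002, 0], [0.03, 0.001, 0, 0.0645, 0, 0.002, 0], [0.0, 0.001, 0, 0.0645, 0, 0.002, 0], [0.0, 0.001, 0, 0.0645, 0, 0.002, 0], [0.0, 0.001, 0, 0.0645, 0, 0.002, 0], [0.0, 0.001, 0, 0.0645, 0, 0.002, 0], [0.0, 0.001, 0, 0.0645, 0, 0.002, 0], [0.0, 0.001, 0, 0.0645, 0, 0.002, 0]]]' 20
python3 -c "
from h import *
c=L('w3')
for z in (.044,.046,.048): print(onz(c,(140+370/2.8,100+183/2.8),z,1).round(4),onz(c,(140+370/2.8,100+470/2.8),z,1).round(4))"
```

```text
time_s: 4.15
ee_pos: [0.6639, 0.0739, 0.0454]
eef_rot: [[-0.985, -0.17, -0.002], [-0.17, 0.985, -0.0], [0.002, 0.0, -1.0]]
ft_force: [-1.6, -0.7, 1.3]
grip_width: 0.0047
gripper_force: 20.0
[0.6214 0.0682 0.044 ] [0.6937 0.0807 0.044 ]
[0.6211 0.0682 0.046 ] [0.6927 0.0806 0.046 ]
[0.6209 0.0682 0.048 ] [0.6918 0.0804 0.048 ]
```

```bash
python3 inch.py '[[[0.0, 0, 0, -0.02, 0, 0, 0], [0, 0, 0, -0.05, 0, 0, 0], [0, 0, 0, -0.1, 0, 0, 0], [0, 0.015, 0.05, -0.14, 0, 0, 0], [0, 0.03, 0.1, -0.15, 0, 0, 0], [0, 0.045, 0.145, -0.15, 0, 0, 0], [0, 0.06, 0.19, -0.15, 0, 0, 0], [0, 0.075, 0.237, -0.15, 0, 0, 0], [0, 0.09, 0.285, -0.15, 0, 0, 0], [0, 0.106, 0.335, -0.15, 0, 0, 0], [0, 0.122, 0.386, -0.15, 0, 0, 0], [0, 0.122, 0.386, -0.15, 0, 0, 0], [0, 0.122, 0.386, -0.15, 0, 0, 0], [0, 0.122, 0.386, -0.15, 0, 0, 0]]]'
python3 look.py w4; python3 -c "
import cv2
cv2.imwrite('pics/w4b.png',cv2.resize(cv2.imread('pics/w4.png')[100:310,140:420],None,fx=2.8,fy=2.8,interpolation=cv2.INTER_CUBIC))"
```

```text
time_s: 5.55
ee_pos: [0.4786, 0.4326, 0.1951]
eef_rot: [[-0.985, -0.17, -0.002], [-0.17, 0.985, -0.001], [0.002, -0.001, -1.0]]
ft_force: [0.6, -1.5, -0.2]
grip_width: 0.0049
gripper_force: 20.0
5.6 [0.4792 0.4318 0.1952] [[-0.986, -0.168, -0.001], [-0.168, 0.986, -0.001], [0.002, -0.001, -1.0]]
```

View pics/w4b.png

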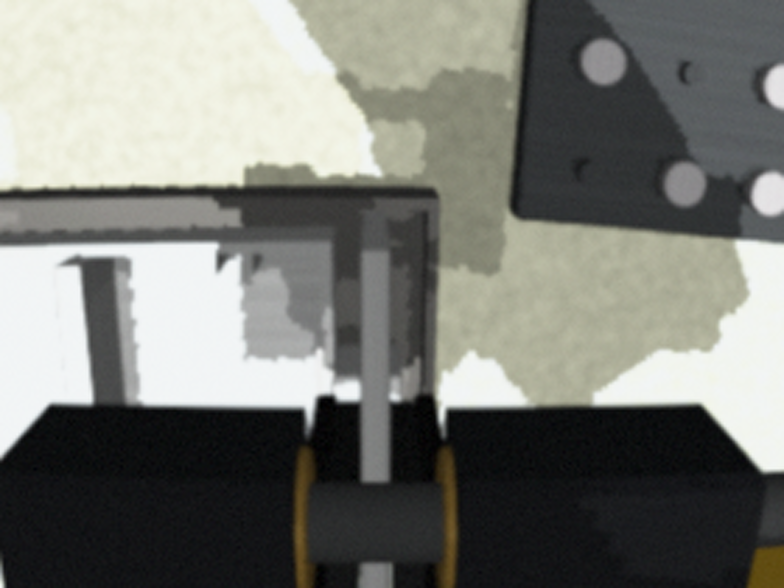

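The divider hangs straight in the hand at column 375, so the camera reads +1.5 mm in tool y, which agrees with what the grasp showed. Next I'll take a shot with the whole slot clear of the hand.

```bash
python3 inch.py '[[[0, -0.035, 0, 0, 0, 0, 0], [0, -0.075, 0, 0, 0, 0, 0], [0, -0.085, 0, 0, 0, 0, 0], [0, -0.085, 0, 0, 0, 0, 0], [0, -0.085, 0, 0, 0, 0, 0]]]'
python3 look.py w5; python3 -c "
import cv2,numpy as np
C=np.zeros((600,800,3),np.uint8)
def put(f,x,y,w,h,k,ox,oy):
    a=cv2.resize(cv2.imread(f)[y:y+h,x:x+w],None,fx=k,fy=k,interpolation=cv2.INTER_CUBIC);C[oy:oy+a.shape[0],ox:ox+a.shape[1]]=a
put('pics/w5.png',90,60,200,200,3,0,0)
put('pics/w1.png',325,130,60,100,3,610,0)
put('pics/w2.png',0,30,70,110,2.7,610,302)
cv2.imwrite('pics/m2.png',C)"
```

```text
time_s: 6.1
ee_pos: [0.5618, 0.447, 0.195]
eef_rot: [[-0.986, -0.169, -0.002], [-0.169, 0.986, -0.001], [0.003, -0.0, -1.0]]
ft_force: [-0.5, -0.4, 0.5]
grip_width: 0.0049
gripper_force: 20.0
6.15 [0.5612 0.4475 0.1953] [[-0.985, -0.17, -0.002], [-0.17, 0.985, -0.0], [0.002, 0.0, -1.0]]
```

View pics/m2.png

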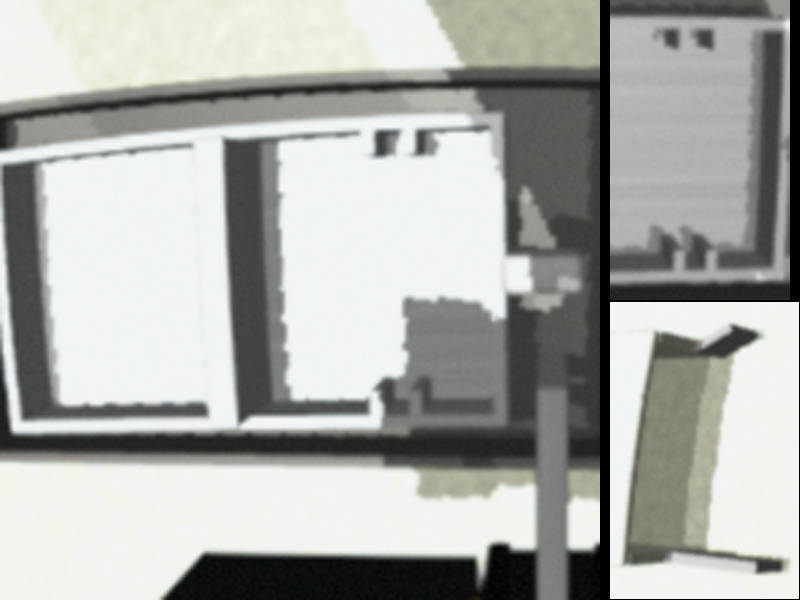

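The w5 crop shows the tray top clearly: rear corners at (502,114) and (507,425), front far corner at (15,433), and the bar edges. The near end of the divider in the hand is at (552,388).

Run:
```python
from h import *
c=L('w5');T=lambda p:(90+p[0]/3,60+p[1]/3)
P=lambda p,z:onz(c,T(p),z,1)
rn,rf,ff=P((502,114),.034),P((507,426),.034),P((15,433),.034)
bn=P((208,142),.05);bf=P((225,422),.05)
w=rf-rn;l=ff-rf
print(rn,rf,ff,'w',np.linalg.norm(w),'l',np.linalg.norm(l),'ang',np.degrees(np.arctan2(w[1],w[0])),np.degrees(np.arctan2(l[1],l[0]))+90)
print('bar',bn,bf,np.linalg.norm(bf-bn),(bn+bf)/2,'center',(rn+ff)/2)
a=np.radians(9.6);tx=np.array([np.sin(a),-np.cos(a),0])
print('slot',(rn+rf)/2+.036*tx,(bn+bf)/2-.054*tx, 'w1 slot .5241 .3902')
R=np.array([[-0.985,-.17,-.002],[-.17,.985,0],[.002,0,-1]]);p0=np.array([.5612,.4475,.1953])
e=P((552.5,388),.198);print('plate end in tool',R.T@(e-p0),'edges',R.T@(P((537,500),.198)-p0),R.T@(P((568,500),.198)-p0))
# two-view heights
A=L('w1');W=lambda p:(205+p[0]/2,115+(p[1]-335)/2)
for n,p,q in(('rear near',(362,379),(502,114)),('rear far',(352,552),(507,426)),('front far',(45,556),(15,433)),('bar near',(205,383),(208,142)),('bar far',(208,553),(225,422))):
    X,er=tri([(A,W(p),1),(c,T(q),1)]);print(n,X.round(4),np.round(er,2))
go((rn+rf)/2+.036*tx,np.radians(99.6))
```

```text
[0.46875009 0.41728602 0.034     ] [0.56640827 0.43493181 0.034     ] [0.5981661  0.25925587 0.034     ] w 0.09923958261758575 l 0.17852336740329575 ang 10.242220440108914 10.246980024157452
bar [0.48956582 0.33026696 0.05      ] [0.57602124 0.3461944  0.05      ] 0.08791031574024316 [0.53279353 0.33823068 0.05      ] center [0.53345809 0.33827095 0.034     ]
slot [0.52358286 0.39061306 0.034     ] [0.52378802 0.39147446 0.05      ] w1 slot .5241 .3902
plate end in tool [ 0.04270279  0.00118541 -0.00261541] edges [ 0.02532861 -0.0011923  -0.00265048] [ 0.0253219   0.00353026 -0.00264888]
rear near [0.4687 0.4172 0.0327] [0.06 0.07]
rear far [0.5682 0.4349 0.0298] [0.62 0.75]
front far [0.5991 0.257  0.03  ] [0.37 0.39]
bar near [0.4884 0.3287 0.0456] [1.1  1.23]
bar far [0.5764 0.346  0.0495] [0.18 0.2 ]
go d [ 0.0464 -0.0497  0.1614] rv [ 0.0003 -0.0024  0.0033] j7 1.054 t 6.15
```

```bash
python3 -c "
from h import *
go([.5229,.3892,.095],np.radians(99.9))"; python3 inch.py '[[[0, 0.02, -0.02, 0, 0, 0, 0.0], [0, 0.043, -0.045, 0.03, 0, -0.002, 0.0], [0, 0.0472, -0.0513, 0.07, 0, -0.002, -0.0], [0, 0.0472, -0.0513, 0.1, 0, -0.002, 0], [0, 0.0472, -0.0513, 0.1, 0, -0.002, 0], [0, 0.0472, -0.0513, 0.1, 0, -0.002, 0], [0, 0.0472, -0.0513, 0.1, 0, -0.002, 0]]]'
python3 -c "
from h import *
go([.5229,.3892,.046],np.radians(99.9))"
```

```text
go d [ 0.0474 -0.051   0.1004] rv [ 0.0003 -0.0024 -0.0019] j7 1.054 t 6.15
time_s: 6.85
ee_pos: [0.5245, 0.3905, 0.0977]
eef_rot: [[-0.985, -0.171, 0.002], [-0.171, 0.985, 0.002], [-0.003, 0.002, -1.0]]
ft_force: [0.4, -0.8, -0.2]
grip_width: 0.0048
gripper_force: 20.0
go d [ 0.002  -0.0011  0.0517] rv [ 0.0019  0.0028 -0.001 ] j7 1.085 t 6.85
```

```bash
python3 inch.py '[[[0, 0, 0, 0, 0, 0, 0], [0, 0, 0, 0, 0, 0, 0], [0, 0, 0, 0, 0, 0, 0]]]' | head -2; python3 -c "
from h import *
go([.5229,.3892,.046],np.radians(99.9))";  python3 inch.py '[[[0, 0, 0, 0, 0, 0, 0], [0, 0, 0, 0, 0, 0, 0]]]' | head -2; python3 -c "
from h import *
go([.5229,.3892,.046],np.radians(99.9))"
```

```text
time_s: 7.15
ee_pos: [0.5241, 0.3896, 0.0959]
go d [ 0.0013 -0.0002  0.0499] rv [ 0.0006  0.0008 -0.0016] j7 1.085 t 7.15
time_s: 7.35
ee_pos: [0.5238, 0.3894, 0.0953]
go d [ 0.0009 -0.      0.0493] rv [ 0.0001  0.     -0.0016] j7 1.085 t 7.35
```

```bash
python3 inch.py '[[[0, 0.0003, 0, 0.01, 0, 0, 0], [0, 0.0003, 0, 0.02, 0, 0, 0], [0, 0.0003, 0, 0.026, 0, 0, 0], [0, 0.0003, 0, 0.032, 0, 0, 0], [0, 0.0003, 0, 0.032, 0, 0, 0], [0, 0.0003, 0, 0.032, 0, 0, 0]]]'; python3 -c "
from h import *
go([.5229,.3892,.046],np.radians(99.9))"
```

```text
time_s: 7.95
ee_pos: [0.5235, 0.3893, 0.0632]
eef_rot: [[-0.985, -0.17, -0.0], [-0.17, 0.985, -0.0], [0.0, -0.0, -1.0]]
ft_force: [0.5, -0.3, 0.3]
grip_width: 0.0051
gripper_force: 20.0
go d [ 0.0006 -0.      0.0172] rv [-0.     -0.0001 -0.0016] j7 1.088 t 7.95
```

```bash
python3 inch.py '[[[0, 0.0003, 0, 0.005, 0, 0, 0], [0, 0.0003, 0, 0.01, 0, 0, 0], [0, 0.0003, 0, 0.014, 0, 0, 0], [0, 0.0003, 0, 0.0165, 0, 0, 0], [0, 0.0003, 0, 0.0175, 0, 0, 0], [0, 0.0003, 0, 0.0175, 0, 0, 0], [0, 0.0003, 0, 0.0175, 0, 0, 0]]]'; python3 -c "
from h import *
go([.5229,.3892,.046],np.radians(99.9))"
```

```text
time_s: 8.65
ee_pos: [0.5233, 0.3893, 0.0459]
eef_rot: [[-0.985, -0.17, 0.0], [-0.17, 0.985, 0.0], [-0.0, 0.0, -1.0]]
ft_force: [0.6, 0.5, -0.6]
grip_width: 0.0049
gripper_force: 20.0
go d [ 0.0004 -0.0001 -0.0001] rv [ 0.0002  0.0003 -0.0016] j7 1.09 t 8.65
```

```bash
python3 inch.py '[[[0.016, 0, 0, 0, 0, 0, 0], [0.016, 0, 0, 0, 0, 0, 0], [0.016, 0, 0, 0, 0, 0, 0], [0.016, 0, 0, 0, 0, 0, 0], [0.016, 0, 0, -0.02, 0, 0, 0], [0.016, 0, 0, -0.05, 0, 0, 0], [0.04, 0, -0.02, -0.06, 0, 0, 0], [0.04, 0, -0.0537, -0.06, 0, 0, 0], [0.04, 0, -0.0537, -0.05, 0, 0, 0], [0.04, 0, -0.0537, -0.05, 0, 0, 0], [0.04, 0, -0.0537, -0.05, 0, 0, 0], [0.04, 0, -0.0537, -0.05, 0, 0, 0]]]' 10; python3 look.py w6; python3 -c "
from h import *
go([.5328,.3364,.032],np.radians(100))
im=cv2.imread('pics/w6.png');cv2.imwrite('pics/w6b.png',cv2.resize(im[90:300,130:430],None,fx=2.66,fy=2.66,interpolation=cv2.INTER_CUBIC))"
```

```text
time_s: 9.85
ee_pos: [0.532, 0.3371, 0.0957]
eef_rot: [[-0.985, -0.172, -0.0], [-0.172, 0.985, 0.0], [0.0, 0.0, -1.0]]
ft_force: [1.2, 0.3, -0.1]
grip_width: 0.0395
gripper_force: 0.0
9.9 [0.5321 0.3372 0.0958] [[-0.985, -0.172, 0.0], [-0.172, 0.985, 0.0], [-0.0, 0.0, -1.0]]
go d [-0.0006 -0.0009  0.0638] rv [ 0.0004  0.0001 -0.0021] j7 1.161 t 9.9
```

```bash
python3 inch.py '[[[0.04, -0.0004, 0, 0.02, 0, 0, 0], [0.04, -0.0004, 0, 0.045, 0, 0, 0], [0.04, -0.0004, 0, 0.06, 0, 0, 0], [0.04, -0.0004, 0, 0.064, 0, 0, 0], [0.04, -0.0004, 0, 0.064, 0, 0, 0], [0.04, -0.0004, 0, 0.064, 0, 0, 0], [0, -0.0004, 0, 0.064, 0, 0, 0], [0, -0.0004, 0, 0.064, 0, 0, 0], [0, -0.0004, 0, 0.064, 0, 0, 0], [0, -0.0004, 0, 0.064, 0, 0, 0], [0, -0.0004, 0, 0.064, 0, 0, 0], [0, -0.0004, 0, 0.064, 0, 0, 0]]]' 45; python3 -c "
from h import *
go([.5328,.3364,.032],np.radians(100))"
```

```text
time_s: 11.1
ee_pos: [0.5329, 0.3363, 0.0319]
eef_rot: [[-0.985, -0.17, 0.0], [-0.17, 0.985, -0.0], [-0.0, -0.0, -1.0]]
ft_force: [-0.2, -0.3, 1.8]
grip_width: 0.0097
gripper_force: 45.0
go d [ 0.      0.0001 -0.0001] rv [-0.0001  0.0001 -0.0034] j7 1.17 t 11.1
```

```bash
python3 inch.py '[[[0, 0, 0, -0.01, 0, 0, 0], [0, 0, 0, -0.03, 0, 0, 0], [0, 0, 0, -0.06, 0, 0, 0], [0, 0, 0, -0.09, 0, 0, 0], [0, 0, 0, -0.12, 0, 0, 0], [0, 0, -0.01, -0.16, 0, 0, 0], [0, -0.003, -0.04, -0.19, 0, 0, 0], [0, -0.006, -0.08, -0.21, 0, 0, 0], [0, -0.009, -0.125, -0.22, 0, 0, 0], [0, -0.012, -0.17, -0.22, 0, 0, 0], [0, -0.012, -0.215, -0.22, 0, 0, 0], [0, -0.015, -0.26, -0.22, 0, 0, 0], [0, -0.018, -0.305, -0.22, 0, 0, 0], [0, -0.02, -0.35, -0.22, 0, 0, 0], [0, -0.022, -0.395, -0.22, 0, 0, 0], [0, -0.025, -0.44, -0.22, 0, 0, 0], [0, -0.028, -0.485, -0.22, 0, 0, 0], [0, -0.03, -0.53, -0.22, 0, 0, 0], [0, -0.03, -0.56, -0.22, 0, 0, 0], [0, -0.03, -0.57, -0.22, 0, 0, 0]]]'
python3 inch.py '[[[0, 0, 0, 0, 0, 0, 0], [0, 0, 0, 0, 0, 0, 0], [0, 0, 0, 0, 0, 0, 0]]]'
python3 look.py w7; python3 -c "
import cv2,numpy as np
C=np.zeros((600,800,3),np.uint8)
def put(f,x,y,w,h,k,ox,oy):
    a=cv2.resize(cv2.imread(f)[y:y+h,x:x+w],None,fx=k,fy=k,interpolation=cv2.INTER_CUBIC);C[oy:oy+a.shape[0],ox:ox+a.shape[1]]=a
put('pics/w7.png',0,0,400,210,2,0,0)
put('pics/w6.png',270,60,150,90,2,0,420)
put('pics/w7.png',150,150,240,90,2,310,420)
cv2.imwrite('pics/m3.png',C)"
```

```text
time_s: 13.1
ee_pos: [0.6582, -0.2248, 0.2514]
eef_rot: [[-0.986, -0.165, -0.001], [-0.165, 0.986, -0.002], [0.002, -0.002, -1.0]]
ft_force: [-0.5, -0.2, -2.8]
grip_width: 0.0098
gripper_force: 45.0
time_s: 13.4
ee_pos: [0.6598, -0.2178, 0.2518]
eef_rot: [[-0.985, -0.173, 0.0], [-0.173, 0.985, 0.001], [-0.0, 0.001, -1.0]]
ft_force: [-0.0, 0.5, -3.0]
grip_width: 0.0097
gripper_force: 45.0
13.45 [ 0.6598 -0.218   0.2519] [[-0.985, -0.173, 0.0], [-0.173, 0.985, 0.001], [-0.0, 0.001, -1.0]]
```

View pics/m3.png

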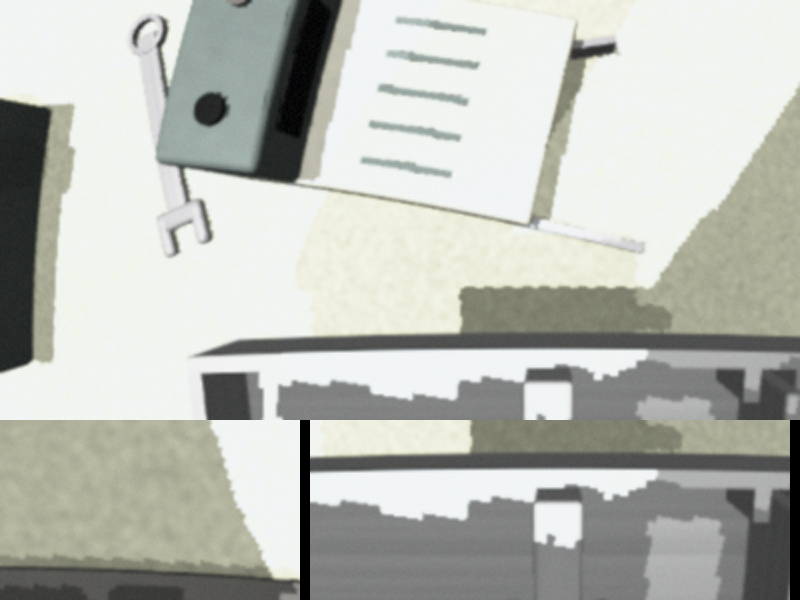

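m3 shows the bay's roof mouth corners at (577,19) and (530,222), the fence from (538,222) to (643,247), and the flare near (617,45). The tray hangs level, with the bar at (548,395).

Run:
```python
from h import *
c=L('w7');b=L('w2');H=lambda p:(p[0]/2,p[1]/2);B=lambda p:((p[0]-610)/2.7,30+(p[1]-302)/2.7)
for n,p,q in(('roof near',(577,19),(655,332)),('roof far',(530,222),(628,565)),('fence tip',(643,246),(788,562)),('flare tip',(617,45),(762,330))):
    X,e=tri([(c,H(p),1),(b,B(q),1)]);print(n,X.round(4),np.round(e,2))
P=lambda p,z:onz(c,H(p),z,1)
rn,rf=P((577,19),.058),P((530,222),.058);w=rf-rn
print('roof',rn.round(4),rf.round(4),'w',np.linalg.norm(w),'mid',(rn+rf)/2,'ang',np.degrees(np.arctan2(w[1],w[0])))
rb=P((300,182),.058);l=rf-rb;print('side edge ang',np.degrees(np.arctan2(l[1],l[0]))-90)
f1,f2=P((538,217),.024),P((643,244),.024);g1,g2=P((538,226),.024),P((643,251),.024);print('fence',f1.round(4),f2.round(4),g1.round(4),g2.round(4),'ang',np.degrees(np.arctan2(*(f2-f1)[1::-1]))-90,np.degrees(np.arctan2(*(g2-g1)[1::-1]))-90,'tip',np.linalg.norm(f2-f1))
fl=P((617,40),.024);print('flare',fl.round(4))
s=arm.sense();R=np.array(s['eef_rot']);z=s['ee_pos'][2]+.002
t=P((190,355),z);print('tray FN in tool',R.T@(t-s['ee_pos']))
t=P((548,382),z+.016);print('bar near',R.T@(t-s['ee_pos']),[ (R.T@(P((u,382),z+.016)-s['ee_pos']))[1].round(4) for u in (524,572)])
# top-camera check
tc=optics.get_calibration('top');print('top roof corners',[onz(tc,p,.058).round(3).tolist() for p in((333,197),(333,234))])
cv2.imwrite('pics/m4.png',cv2.resize(cv2.imread('pics/w7.png')[0:140,140:340],None,fx=4,fy=4,interpolation=cv2.INTER_CUBIC))
```

```text
roof near [ 0.4638 -0.2346  0.0553] [0.77 0.63]
roof far [ 0.5776 -0.2396  0.0517] [0.63 0.5 ]
fence tip [ 0.5769 -0.1713 -0.0015] [0.09 0.08]
flare tip [ 0.4554 -0.2087 -0.0014] [0.56 0.49]
roof [ 0.4639 -0.2347  0.058 ] [ 0.5771 -0.2395  0.058 ] w 0.11334728622821105 mid [ 0.5205247  -0.23705551  0.058     ] ang -2.4257827493940765
side edge ang -2.411211910038787
fence [ 0.5724 -0.2366  0.024 ] [ 0.5766 -0.1752  0.024 ] [ 0.5775 -0.2357  0.024 ] [ 0.5806 -0.1745  0.024 ] ang -3.9239238766288906 -2.891594999476439 tip 0.06149476621896341
flare [ 0.46   -0.2106  0.024 ]
tray FN in tool [ 0.05004356 -0.08606041 -0.0021128 ]
bar near [ 0.04559282  0.00186577 -0.01801956] [np.float64(-0.0029), np.float64(0.0066)]
top roof corners [[0.578, -0.238, 0.058], [0.461, -0.234, 0.058]]
```

Run:
```python
from h import *
b=L('w2');a=L('w1');sc=optics.get_calibration('scene');tc=optics.get_calibration('top')
print('bottle base/top', tri([(b,(358*.7,72*.7),1),(a,(160*.7,118*.7),1)]), onz(tc,(238,241),.15), onz(sc,(287,178),.01),'jar',onz(tc,(291,158),.07))
for d in (.165,.13): 
    bx=np.array([-.0419,-.9991]);print((np.array([.5208,-.2388])-d*bx).round(4))
go([.5277,-.074,.2],np.radians(87.6)); go([.5277,-.074,.033],np.radians(87.6))
```

```text
bottle base/top (array([ 0.44999168,  0.06302815, -0.03675124]), [4.425862741149528, 4.1080223245384175]) [0.44713254 0.05557491 0.15      ] [0.45540838 0.05816389 0.01      ] jar [ 0.7030161  -0.10793704  0.07      ]
[ 0.5277 -0.0739]
[ 0.5262 -0.1089]
go d [0.1052 0.1646 0.052 ] rv [0.0011 0.0004 0.2156] j7 2.129 t 13.45
go d [0.1053 0.1645 0.219 ] rv [0.0011 0.0004 0.2156] j7 2.129 t 13.45
```

```bash
python3 inch.py '[[[0, 0.02, 0.03, 0, 0, 0, 0.04], [0, 0.04, 0.06, 0, 0, 0, 0.08], [0, 0.06, 0.09, 0, 0, 0, 0.12], [0, 0.08, 0.12, 0.02, 0, 0, 0.16], [0, 0.095, 0.15, 0.04, 0, 0, 0.2], [0, 0.105, 0.1645, 0.07, 0, 0, 0.2156], [0, 0.105, 0.1645, 0.1, 0, 0, 0.2156], [0, 0.105, 0.1645, 0.13, 0, 0, 0.2156], [0, 0.105, 0.1645, 0.15, 0, 0, 0.2156], [0, 0.105, 0.1645, 0.16, 0, 0, 0.2156], [0, 0.105, 0.1645, 0.16, 0, 0, 0.2156], [0, 0.105, 0.1645, 0.16, 0, 0, 0.2156], [0, 0.105, 0.1645, 0.16, 0, 0, 0.2156]]]'; python3 look.py w8; python3 -c "
from h import *
go([.5277,-.074,.033],np.radians(87.6))
c=L('w8');im=cv2.imread('pics/w8.png');s=arm.sense()
print([proj(c,np.array(p),1).round(0).tolist() for p in ((.464,-.236,.058),(.577,-.241,.058),(.578,-.1755,.024))])"
```

```text
time_s: 14.75
ee_pos: [0.5288, -0.0758, 0.093]
eef_rot: [[-0.999, 0.044, 0.002], [0.044, 0.999, 0.0], [-0.002, 0.0, -1.0]]
ft_force: [-0.6, -0.2, -4.0]
grip_width: 0.0097
gripper_force: 45.0
14.8 [ 0.5287 -0.0759  0.0929] [[-0.999, 0.044, 0.002], [0.044, 0.999, 0.0], [-0.002, 0.0, -1.0]]
go d [0.0012 0.0018 0.0599] rv [ 0.0003  0.002  -0.0024] j7 1.69 t 14.8
[[32.0, 162.0], [61.0, 309.0], [149.0, 293.0]]
```

```bash
python3 inch.py '[[[0, 0, 0, 0.01, 0, 0, 0], [0, 0, 0, 0.025, 0, 0, 0], [0, 0, 0, 0.04, 0, 0, 0], [0, 0, 0, 0.05, 0, 0, 0], [0, 0, 0, 0.057, 0, 0, 0], [0, 0, 0, 0.0593, 0, 0, 0], [0, 0, 0, 0.0593, 0, 0, 0], [0, 0, 0, 0.0593, 0, 0, 0], [0, 0, 0, 0.0593, 0, 0, 0]]]'; python3 -c "
from h import *
go([.5252,-.134,.031],np.radians(87.6))"
```

```text
time_s: 15.7
ee_pos: [0.5283, -0.0759, 0.0329]
eef_rot: [[-0.999, 0.044, 0.001], [0.044, 0.999, 0.0], [-0.001, 0.0, -1.0]]
ft_force: [-0.5, -0.2, -3.6]
grip_width: 0.0094
gripper_force: 45.0
go d [ 0.0005 -0.0581  0.0019] rv [ 0.0002  0.0009 -0.0026] j7 1.725 t 15.7
```

```bash
python3 inch.py '[[[0, 0.0005, -0.01, 0, 0, 0, -0.002], [0, 0.0005, -0.025, 0.001, 0, 0, -0.002], [0, 0.0005, -0.04, 0.001, 0, 0, -0.002], [0, 0.0005, -0.053, 0.001, 0, 0, -0.002], [0, 0.0005, -0.058, 0.001, 0, 0, -0.002], [0, 0.0005, -0.058, 0.001, 0, 0, -0.002], [0, 0.0005, -0.058, 0.001, 0, 0, -0.002], [0, 0.0005, -0.058, 0.001, 0, 0, -0.002]]]'; python3 look.py w9; python3 -c "
from h import *
go([.5233,-.179,.031],np.radians(87.6))
im=cv2.imread('pics/w9.png');cv2.imwrite('pics/w9b.png',cv2.resize(im[90:300,0:400],(800,420),interpolation=cv2.INTER_CUBIC))"
```

```text
time_s: 16.5
ee_pos: [0.525, -0.133, 0.0313]
eef_rot: [[-0.999, 0.041, -0.0], [0.041, 0.999, 0.0], [0.0, 0.0, -1.0]]
ft_force: [0.2, 0.2, -3.4]
grip_width: 0.0093
gripper_force: 45.0
16.55 [ 0.525  -0.133   0.0314] [[-0.999, 0.041, -0.0], [0.041, 0.999, 0.0], [0.0, 0.0, -1.0]]
go d [-0.0002 -0.046   0.0003] rv [ 0.0004 -0.0001  0.0007] j7 1.848 t 16.55
```

View pics/w9b.png

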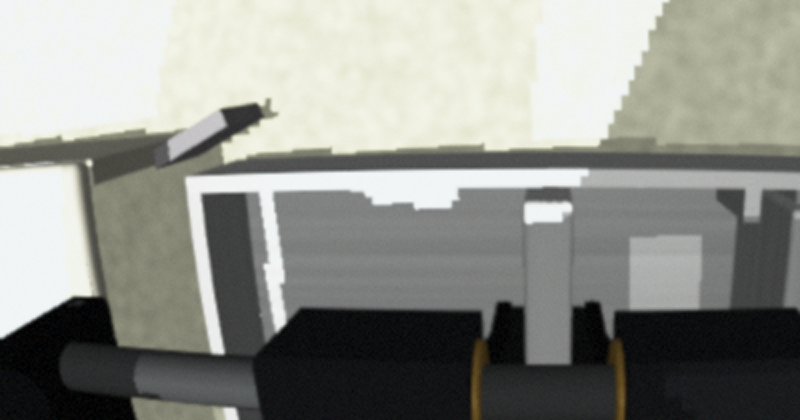

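The tray's front near corner is at (187,178), just ahead of the mouth. The flare's base is at (163,165) and its tip at (262,105).

Run:
```python
from h import *
c=L('w9');P=lambda p,z:onz(c,(p[0]/2,90+p[1]/2),z,1)
m=np.array([.5208,-.2388]);bx=np.array([-.0419,-.9991]);by=np.array([.9991,-.0419])
for n,p,z in(('tray FN',(187,178),.0334),('tray side mid',(585,168),.0334),('tray side r',(480,171),.0334),('flare base',(163,165),.024),('flare base2',(158,150),.024),('flare tip top',(262,103),.024),('flare tip inner',(262,112),.024),('roof corner',(90,160),.058)):
    X=P(p,z)[:2]-m;print(n,(X@bx*1e3).round(1),(X@by*1e3).round(1))
s=arm.sense();X=s['ee_pos'][:2]-m;print('tcp',X@bx*1e3,X@by*1e3)
```

```text
tray FN -18.4 -49.9
tray side mid -115.6 -50.6
tray side r -92.4 -49.9
flare base -5.1 -52.2
flare base2 -3.9 -56.3
flare tip top -36.8 -66.6
flare tip inner -36.7 -64.3
roof corner -7.4 -58.9
tcp -105.86054301835273 -0.2552813084938046
```

Clearance to the wall line is about 2 mm on this side, so the tray is centred. I'll go in.

```bash
python3 inch.py '[[[0, -0.0002, -0.008, 0, 0, 0, 0], [0, -0.0002, -0.017, 0, 0, 0, 0], [0, -0.0002, -0.026, 0, 0, 0, 0], [0, -0.0002, -0.035, 0, 0, 0, 0], [0, -0.0002, -0.042, 0, 0, 0, 0], [0, -0.0002, -0.044, 0, 0, 0, 0], [0, -0.0002, -0.044, 0, 0, 0, 0], [0, -0.0002, -0.044, 0.001, 0, 0, 0], [0, -0.0002, -0.044, 0.002, 0, 0, 0], [0, -0.0002, -0.044, 0.003, 0, 0, 0], [0, -0.0002, -0.044, 0.003, 0, 0, 0], [0, -0.0002, -0.044, 0.003, 0, 0, 0]]]'; python3 -c "
from h import *
go([.5233,-.179,.028],np.radians(87.6))"
```

```text
time_s: 17.75
ee_pos: [0.5232, -0.1777, 0.0284]
eef_rot: [[-0.999, 0.042, -0.0], [0.042, 0.999, 0.0], [0.0, 0.0, -1.0]]
ft_force: [0.1, -0.0, -3.5]
grip_width: 0.0097
gripper_force: 45.0
go d [-0.0001 -0.0013  0.0004] rv [ 0.0001 -0.     -0.0003] j7 1.94 t 17.75
```

```bash
python3 inch.py '[[[0, 0, 0, 0.0004, 0, 0, 0], [0, 0, 0, 0.0008, 0, 0, 0], [0, 0, 0, 0.0008, 0, 0, 0], [0, 0, 0, 0.0008, 0, 0, 0]]]'|sed -n '2p;4p'
```

```text
ee_pos: [0.5232, -0.1778, 0.0278]
ft_force: [-2.6, 0.8, 3.1]
```

```bash
python3 inch.py '[[[0.03, 0, 0, 0, 0, 0, 0], [0.03, 0, 0, 0, 0, 0, 0], [0.03, 0, 0, 0, 0, 0, 0], [0.03, 0, 0, 0, 0, 0, 0], [0.03, 0, 0, -0.02, 0, 0, 0], [0.03, 0, 0, -0.06, 0, 0, 0], [0.03, 0, 0, -0.1, 0, 0, 0], [0.03, 0, 0, -0.12, 0, 0, 0]]]' 10|sed -n '1,2p;4,5p'; python3 inch.py '[[[0.03, 0, 0.01, 0, 0, 0, 0.14], [0.03, 0, 0.02, 0, 0, 0, 0.28], [0.03, 0, 0.03, 0, 0, 0, 0.42], [0.03, 0, 0.04, 0, 0, 0, 0.56], [0.03, 0, 0.05, 0, 0, 0, 0.7], [0.03, 0, 0.06, 0, 0, 0, 0.84], [0.03, 0, 0.07, 0, 0, 0, 0.98], [0.03, 0, 0.08, 0, 0, 0, 1.12], [0.03, 0, 0.09, 0, 0, 0, 1.26], [0.03, 0, 0.1, 0, 0, 0, 1.4], [0.03, 0, 0.105, 0, 0, 0, 1.53], [0.03, 0, 0.105, 0, 0, 0, 1.571], [0.03, 0, 0.105, 0, 0, 0, 1.571], [0.03, 0, 0.105, 0, 0, 0, 1.571], [0.03, 0, 0.105, 0, 0, 0, 1.571]]]'; python3 look.py w10; python3 -c "
from h import *
go([.5276,-.0729,.030],np.radians(-2.4))
c=L('w10')
for n,X in dict(pulltopmid=(.5275,-.0759,.044),rearR=(.5775-.0003,-.0897,.03),bar=(.5232,-.1778,.046),divider=(.5255,-.1238,.044)).items(): print(n,proj(c,np.array(X),1).round(0))"
```

```text
time_s: 18.95
ee_pos: [0.5243, -0.1784, 0.151]
ft_force: [0.7, 0.1, -0.4]
grip_width: 0.0297
time_s: 20.45
ee_pos: [0.5276, -0.0731, 0.1476]
eef_rot: [[0.042, 0.999, 0.0], [0.999, -0.042, 0.0], [0.0, 0.0, -1.0]]
ft_force: [-0.2, 0.3, -0.7]
grip_width: 0.03
gripper_force: 0.0
20.5 [ 0.5276 -0.0731  0.1476] [[0.042, 0.999, 0.0], [0.999, -0.042, 0.0], [0.0, 0.0, -1.0]]
go d [ 0.0002 -0.      0.1176] rv [ 0.     -0.0001 -0.0001] j7 0.129 t 20.5
pulltopmid [274. 221.]
rearR [333. 229.]
bar [274. 328.]
divider [274. 275.]
```

```bash
python3 inch.py '[[[0.03, 0, 0, 0.04, 0, 0, 0], [0.03, 0, 0, 0.08, 0, 0, 0], [0.03, 0, 0, 0.105, 0, 0, 0], [0.03, 0, 0, 0.115, 0, 0, 0], [0.03, 0, 0, 0.1175, 0, 0, 0], [0.03, 0, 0, 0.1175, 0, 0, 0], [0.03, 0, 0, 0.1175, 0, 0, 0], [0, 0, 0, 0.1175, 0, 0, 0], [0, 0, 0, 0.1175, 0, 0, 0], [0, 0, 0, 0.1175, 0, 0, 0], [0, 0, 0, 0.1175, 0, 0, 0], [0, 0, 0, 0.1175, 0, 0, 0], [0, 0, 0, 0.1175, 0, 0, 0]]]' 25
python3 inch.py '[[[0, -0.005, 0, 0, 0, 0, 0], [0, -0.015, 0, 0, 0, 0, 0], [0, -0.025, 0, 0, 0, 0, 0], [0, -0.035, 0, 0, 0, 0, 0], [0, -0.04, 0, 0, 0, 0, 0], [0, -0.04, 0, 0, 0, 0, 0]]]'; python3 -c "
from h import *
go([.5276,-.0729,.030],np.radians(-2.4))"
```

```text
time_s: 21.8
ee_pos: [0.5279, -0.0729, 0.0305]
eef_rot: [[0.042, 0.999, 0.001], [0.999, -0.042, 0.0], [0.0, 0.001, -1.0]]
ft_force: [-1.5, 0.7, 5.6]
grip_width: 0.0122
gripper_force: 25.0
time_s: 22.4
ee_pos: [0.5263, -0.1138, 0.0305]
eef_rot: [[0.044, 0.999, 0.001], [0.999, -0.044, -0.0], [-0.0, 0.001, -1.0]]
ft_force: [0.3, -0.9, 5.8]
grip_width: 0.0117
gripper_force: 25.0
go d [ 0.0409 -0.0004  0.0004] rv [ 0.0009  0.0003 -0.0017] j7 0.306 t 22.4
```

```bash
python3 inch.py '[[[0, -0.006, 0, 0, 0, 0, 0], [0, -0.018, 0, 0, 0, 0, 0], [0, -0.03, 0, 0, 0, 0, 0], [0, -0.042, 0, 0, 0, 0, 0], [0, -0.054, 0, 0, 0, 0, 0], [0, -0.066, 0, 0, 0, 0, 0], [0, -0.078, 0, 0, 0, 0, 0], [0, -0.087, 0, 0, 0, 0, 0], [0, -0.09, 0, 0, 0, 0, 0], [0, -0.09, 0, 0, 0, 0, 0], [0, -0.09, 0, 0, 0, 0, 0]]]'; python3 -c "
from h import *
s=arm.sense();m=np.array([.5208,-.2388]);bx=np.array([-.0419,-.9991]);by=np.array([.9991,-.0419]);X=s['ee_pos'][:2]-m;print(X@bx+.105-.09,X@by)"
```

```text
time_s: 23.5
ee_pos: [0.5225, -0.2031, 0.0305]
eef_rot: [[0.043, 0.999, 0.001], [0.999, -0.043, -0.0], [-0.0, 0.001, -1.0]]
ft_force: [0.1, 0.7, 6.7]
grip_width: 0.0118
gripper_force: 25.0
-0.020738192000943845 0.00018006774465723888
```

```bash
python3 inch.py '[[[0, -0.003, 0, 0, 0, 0, 0], [0, -0.006, 0, 0, 0, 0, 0], [0, -0.009, 0, 0, 0, 0, 0], [0, -0.012, 0, 0, 0, 0, 0], [0, -0.014, 0, 0, 0, 0, 0], [0, -0.014, 0, 0, 0, 0, 0], [0, -0.014, 0, 0, 0, 0, 0]]]' | sed -n '2p;4p'
python3 inch.py '[[[0, -0.001, 0, 0, 0, 0, 0], [0, -0.002, 0, 0, 0, 0, 0], [0, -0.003, 0, 0, 0, 0, 0], [0, -0.003, 0, 0, 0, 0, 0], [0, -0.003, 0, 0, 0, 0, 0]]]'| sed -n '2p;4p'
```

```text
ee_pos: [0.5222, -0.2161, 0.0305]
ft_force: [0.8, 3.2, 7.4]
ee_pos: [0.5221, -0.2187, 0.0305]
ft_force: [0.5, 5.2, 8.7]
```

```bash
python3 inch.py '[[[0, -0.001, 0, 0, 0, 0, 0], [0, -0.002, 0, 0, 0, 0, 0], [0, -0.002, 0, 0, 0, 0, 0], [0, -0.002, 0, 0, 0, 0, 0]]]'| sed -n '2p;4p'
python3 inch.py '[[[0, -0.001, 0, 0, 0, 0, 0], [0, -0.002, 0, 0, 0, 0, 0], [0, -0.002, 0, 0, 0, 0, 0], [0, -0.002, 0, 0, 0, 0, 0]]]'| sed -n '2p;4p'
```

```text
ee_pos: [0.5221, -0.2207, 0.0305]
ft_force: [0.4, 5.6, 8.2]
ee_pos: [0.522, -0.2227, 0.0305]
ft_force: [0.2, 5.3, 7.7]
```

```bash
for i in 1; do python3 inch.py '[[[0, -0.001, 0, 0, 0, 0, 0], [0, -0.0015, 0, 0, 0, 0, 0], [0, -0.0015, 0, 0, 0, 0, 0], [0, -0.0015, 0, 0, 0, 0, 0]]]'| sed -n '2p;4p'; done
python3 inch.py '[[[0, -0.001, 0, 0, 0, 0, 0], [0, -0.0015, 0, 0, 0, 0, 0], [0, -0.0015, 0, 0, 0, 0, 0], [0, -0.0015, 0, 0, 0, 0, 0]]]'| sed -n '2p;4p'
```

```text
ee_pos: [0.5219, -0.2237, 0.0305]
ft_force: [0.5, 6.7, 8.4]
ee_pos: [0.522, -0.2238, 0.0305]
ft_force: [-2.2, 12.2, 12.2]
```

```bash
python3 inch.py '[[[0, -0.001, 0, 0, 0, 0, 0], [0, -0.0015, 0, 0, 0, 0, 0], [0, -0.0015, 0, 0, 0, 0, 0]]]'| sed -n '1,2p;4,5p'
python3 look.py w11
python3 - <<'E'
from h import *
s=arm.sense();m=np.array([.5208,-.2388]);bx=np.array([-.0419,-.9991]);X=s['ee_pos'][:2]-m;print('rear wall vs mouth',X@bx+.105)
# sharp edges along bay axis near the mouth, in w11 (both sides of the hand) and top-camera
im=cv2.cvtColor(cv2.imread('pics/w11.png'),cv2.COLOR_BGR2GRAY);c=L('w11')
for off in(-.035,-.028,.028,.035):
    by=np.array([.9991,-.0419])
    row=[]
    for d in np.arange(-.02,.022,.002):
        p=m+d*bx+off*by; u=proj(c,np.array([*p,.03]),1); row.append(int(cv2.getRectSubPix(im,(1,1),tuple(map(float,u)))[0,0]))
    print(off,row)
E
```

```text
time_s: 26.6
ee_pos: [0.522, -0.2239, 0.0305]
ft_force: [-2.3, 17.4, 14.6]
grip_width: 0.012
26.65 [ 0.5219 -0.2239  0.0304] [[0.04, 0.999, -0.0], [0.999, -0.04, 0.006], [0.006, -0.001, -1.0]]
rear wall vs mouth 0.09002431011347528
-0.035 [10, 17, 20, 25, 26, 25, 24, 25, 26, 26, 26, 29, 25, 28, 26, 26, 22, 20, 32, 49, 50]
-0.028 [10, 13, 22, 24, 24, 26, 25, 26, 25, 26, 26, 25, 27, 26, 25, 26, 20, 22, 32, 49, 51]
0.028 [12, 15, 23, 22, 27, 27, 25, 25, 26, 28, 24, 25, 25, 24, 24, 26, 24, 48, 49, 49, 51]
0.035 [10, 14, 22, 21, 26, 24, 24, 26, 26, 27, 25, 26, 25, 25, 25, 25, 27, 46, 51, 50, 50]
```

```bash
python3 inch.py '[[[0, 0.002, 0, 0, 0, 0, 0], [0.03, 0.002, 0, 0, 0, 0, 0], [0.03, 0.002, 0, 0, 0, 0, 0], [0.03, 0.002, 0, 0, 0, 0, 0], [0.03, 0.002, 0, 0, 0, 0, 0], [0.03, 0.002, 0, -0.01, 0, 0, 0], [0.03, 0.002, 0, -0.05, 0, 0, 0], [0.03, 0.002, 0, -0.1, 0, 0, 0], [0.03, 0.03, 0, -0.14, 0, 0, 0], [0.03, 0.08, 0, -0.17, 0, 0, 0], [0.03, 0.12, 0, -0.18, 0, 0, 0], [0.03, 0.12, 0, -0.18, 0, 0, 0], [0.03, 0.12, 0, -0.18, 0, 0, 0], [0.03, 0.12, 0, -0.18, 0, 0, 0]]]' 10
python3 look.py w12
python3 - <<'E'
from h import *
m=np.array([.5208,-.2388]);bx=np.array([-.0419,-.9991]);by=np.array([.9991,-.0419])
c=L('w12');im=cv2.cvtColor(cv2.imread('pics/w12.png'),cv2.COLOR_BGR2GRAY)
for off,z in((-.03,.03),(.03,.03),(-.03,.058),(.03,.058),(0,.044)):
    print(off,z,[int(cv2.getRectSubPix(im,(1,1),tuple(map(float,proj(c,np.array([*(m+d*bx+off*by),z]),1))))[0,0]) for d in np.arange(-.034,.02,.002)])
E
```

```text
time_s: 28.05
ee_pos: [0.5258, -0.1095, 0.2102]
eef_rot: [[0.044, 0.999, -0.0], [0.999, -0.044, -0.0], [-0.0, -0.0, -1.0]]
ft_force: [0.5, -0.3, -0.1]
grip_width: 0.0303
gripper_force: 0.0
28.1 [ 0.5257 -0.1099  0.21  ] [[0.045, 0.999, -0.0], [0.999, -0.045, -0.0], [-0.0, -0.0, -1.0]]
-0.03 0.03 [49, 48, 55, 55, 55, 58, 59, 61, 60, 58, 58, 55, 53, 52, 63, 76, 104, 125, 124, 124, 123, 124, 123, 116, 107, 138, 204, 239]
0.03 0.03 [48, 51, 53, 55, 57, 57, 61, 62, 60, 60, 57, 56, 54, 47, 63, 80, 130, 162, 145, 127, 123, 123, 123, 121, 111, 159, 227, 242]
-0.03 0.058 [59, 60, 58, 56, 52, 52, 71, 92, 121, 124, 123, 123, 121, 121, 113, 113, 168, 230, 243, 243, 242, 242, 236, 150, 62, 50, 50, 49]
0.03 0.058 [61, 58, 58, 56, 52, 53, 80, 117, 158, 151, 127, 124, 124, 124, 116, 125, 204, 240, 244, 243, 244, 244, 238, 160, 64, 49, 49, 50]
0 0.044 [55, 57, 60, 61, 59, 58, 55, 56, 54, 94, 221, 243, 244, 243, 235, 172, 121, 121, 120, 111, 127, 203, 238, 241, 241, 242, 243, 238]
```

```bash
python3 -c "
from rig import arm, optics, ticket
print(ticket.close_job())"
```

```text
the job is handed in; nothing more can be done
None
```

I stood the divider in the tray's slot, set the tray in the bay mouth, and slid it by the pull until it hit the stop, its rear wall flush with the mouth to about 1 mm; I handed the job in at about 28 s, with no look at the divider under the roof after the slide and no check of the rack or bystanders.

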